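Vent the tall pressure cell whose thread hand is unknown

ROBOT

A 6-joint arm with a two-finger parallel gripper is mounted at the origin on a cart in front of the work surface, level with it; the furniture and walls round the work are solid. World frame = base frame: x ahead of the robot, y to its left, z up, the work surface at z = 0. Lengths are in m, angles in degrees, forces in N, time in s.
With the tool pointing down it reaches from about 0.4 to 0.825 m from the base axis. Payload 7 kg.
Tool frame: the origin (TCP) lies between the finger pads; the fingertips stand 11 mm ahead of it and the grasp point (between the pads) lies 8 mm behind it; z points along the fingers, y is the direction in which the jaws open and shut (so a half turn about z gives the same grasp; the last joint's range is limited). The gripper opens to 88 mm and grips with 3 to 60 N. Pads are 19 mm wide; open, the fingers measure 130 mm over their backs; the gripper's body (78 mm by 193 mm) begins 47 mm behind the grasp point.
Start: joints at [84.345, 20.546, 0.682, 0, -70.136, -16.507], TCP at [0.255, 0.625, 0.238] pointing down, gripper open.
Joint ranges: [-176.03, 176.03], [-82.01, 121.73], [-58.28, 71.71], [-173.87, 95.51], [-174.79, -0.11], [-173.66, 173.66]. Speed limits (degrees/s): [136.94, 136.94, 172.46, 180, 180, 180].

INTERFACE

Orientations are given as [roll, pitch, yaw] about the fixed x, y, z axes, in that order (R = Rz(yaw) Ry(pitch) Rx(roll)).
In Python, from plant import r gives the robot as it stands.
- The arm moves only by the shell command python3 -m inch 'ROWS' [OPENING] [FORCE]. ROWS is JSON, a list of rows, each an object of numbers: "x", "y", "z": the shift along the tool's x, y, z as a fraction of full scale; "yaw": the turn about the tool's z as a fraction of full scale. In form: [{"x": .., "y": .., "z": .., "yaw": ..}, ...]. A call has 1 to 5 rows; each row shifts and turns the pose as measured when the row begins, along the tool's axes as they then stand; what a row does not reach is not made up. Full scale, the value 1, is 0.025 m for a shift and 4 degrees for a turn. A row lasts 1/12 s, in which the tool goes at most 41.7 mm and 7.16 degrees, less where a joint would pass 70% of its speed; a pose out of reach is approached as far as the arm can. A call with a number of a shift or a turn outside -1 to 1 is refused whole. A call with a gripper value outside its range is refused whole. OPENING is the opening, from -1 (shut) to 1 (fully open), set as the call begins (- or left out, the last holds). The fingers move at their own pace and stop on an object; FORCE is the grip in N (left out, the last holds). Time passes only in rows, so rows that do not move let the fingers close. It gives the time, the measured TCP pose, the force and the opening at its end, in the units of the state.
- r.get_state(): the state, without advancing time (a new reading comes with each control period).
- r.capture(name): name is "scene" or "side" or "wrist"; returns (picture, depth): 384x512x3 uint8, red, green, blue; 384x512 float32, m along the optical axis (not along the pixel's ray), 0 where there is no reading.
- r.camera_info(name): a dict with "mtx" (3x3 intrinsics, pixels), "k1" (the pictures are not rectified: a ray, as slopes to the right and down, at radius r is drawn at 1 + k1 r^2 times it, then the intrinsics apply), "pose" (4x4, takes a point from camera to world coordinates). Camera axes: x right, y down, z forward; pixel columns grow to the right and rows downward; lengths in m; the calibration is good to about 2 mm. A picture is of the moment at which its call begins: read the wrist's pose just before it. camera_info takes no time and is no camera call; for the wrist camera it gives the pose at the moment of the call.
- r.close_job(): hands the job in, once; it reports no verdict.
The state is a dict: "time_s": time; "joints": joint angles; "qd": joint speeds; "joint_torque": joint torques, N m; "tcp_pos": TCP position; "eef_rot": TCP orientation; "contact_force": force on the tool from outside, world axes, zero at the start; "moment": the same for the moment, N m; "gripper_width": finger opening in m.
Only numpy, scipy, OpenCV 4.12 (cv2) and the standard library are available. Lean on these libraries where they do the work, as an engineer would, in place of code of your own. Each camera call takes 0.05 s, during which the arm holds its last target. There are 200 camera calls.

TASK

Vent the taller of the two steel pressure cells: open the vent screw by a quarter turn of the knob on its lid and let go. Nobody remembers whether its thread is right- or left-handed, so try a little each way, feel which way gives, and open it that way. Leave the knob on the shorter cell as it is.

Things in the scene. Friction and masses are not known exactly. Their poses are not given: they have to be found in the camera images.
- tall_screw_grip (a point): Centre of the tall cell's round fluted steel knob, 36 mm across and 36 mm high, on its upright turning axis: where to grip. x points along the raised pointer ridge on its top, z up; turns with it. The cell: round steel pot bolted down, 120 mm high, foot 90, lid 72 mm wide. Point 30 mm above the lid, 150 mm above the worktop; 12 mm free under the knob.
- tall_screw (a joint): Turn of the tall cell's knob in rad, positive counter-clockwise from above, at the start within 0.04 of 0. The thread's hand changes from start to start and cannot be seen: one way the screw is tight and comes up hard within 0.2 rad, and a firm grip then slips round it at 0.3 to 2 N m; the other way it turns with a steady 0.06 N m, up to 2.3 rad. It stays where left, does not rise.
- short_screw_grip (a point): The same point of the same kind of knob on the short cell, which is 60 mm high and otherwise alike; 90 mm above the worktop. Not to be turned.
- short_screw (a joint): Turn of the short cell's knob in rad, positive counter-clockwise seen from above; to be left as it is.

How it is judged:
By the outcome, as a careful person would: the job done as asked, in the order asked, and still so for the second after the job is handed in, with the robot touching nothing.
It also fails if it takes over 35 s, if anything falls off the work surface, if the arm or the gripper's body presses on something with over 40 N, if the wrist force passes 120 N, or if a joint passes its speed limit or range.

## Working session

There is one attempt and no reset: what is moved stays moved. The work goes in short steps, Python scripts to look and compute and a shell command to move; the robot and the scene stay as the last step left them, time stands still between calls to the robot, and variables do not carry over. Pictures are saved under pics/ and viewed, about 8 in all and at most 12, crops included, and the job is handed in when it is done.

```bash
ls; mkdir -p pics
python3 - <<'E'
from plant import r
import cv2,numpy as np
s=r.get_state();print(s)
ims=[]
for n in("scene","side","wrist"):
    i=r.camera_info(n);p,d=r.capture(n);np.savez(f'/tmp/{n}.npz',p=p,d=d,mtx=i['mtx'],k1=i['k1'],pose=i['pose'])
    print(n,np.round(i['pose'],3).tolist(),i['k1']);ims.append(p[:,:,::-1])
cv2.imwrite('pics/a.png',cv2.resize(np.hstack(ims[:2]),(800,300)))
cv2.imwrite('pics/b.png',ims[2])
E
```

```text
pics
{'time_s': 0.0, 'joints': array([ 8.43448171e+01,  2.05921084e+01,  6.32708365e-01, -2.19746290e-02,
       -7.01360071e+01, -1.65073061e+01]), 'qd': array([ 0.02381227, -0.02982702, -0.03566064,  0.03610738, -0.00158446,
       -0.04811588]), 'joint_torque': array([ 5.64721831e-04, -5.82716238e+01,  2.93055475e+01,  6.99728832e+00,
        6.95289214e-03, -1.73808612e-04]), 'tcp_pos': array([0.25446222, 0.62467308, 0.23660115]), 'eef_rot': array([ 1.79902655e+02, -7.30573072e-03, -2.21699667e+01]), 'contact_force': array([ 0.41761681, -0.3415842 , -0.89963472]), 'moment': array([-0.00272309,  0.00137238, -0.01779335]), 'gripper_width': 0.08785062892832035}
scene [[0.891, -0.279, 0.358, 0.065], [-0.454, -0.534, 0.713, -0.836], [-0.008, -0.798, -0.602, 0.839], [0.0, 0.0, 0.0, 1.0]] -0.17750067983518447
side [[0.846, -0.278, 0.455, -0.072], [-0.533, -0.464, 0.708, -0.81], [0.014, -0.841, -0.541, 0.773], [0.0, 0.0, 0.0, 1.0]] 0.04876356955563349
wrist [[-0.378, -0.887, -0.265, 0.327], [-0.926, 0.363, 0.106, 0.596], [0.002, 0.285, -0.958, 0.384], [0.0, 0.0, 0.0, 1.0]] -0.04775198625773469
```

View pics/a.png

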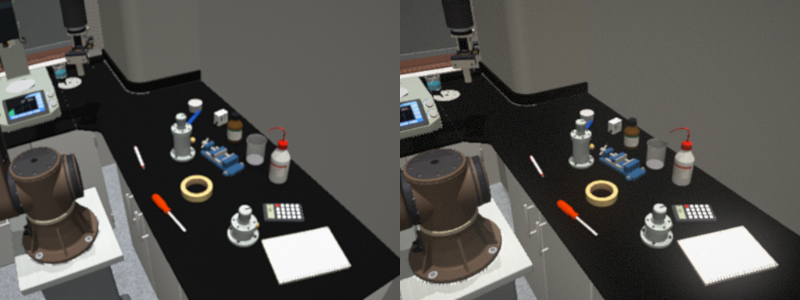

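View pics/b.png

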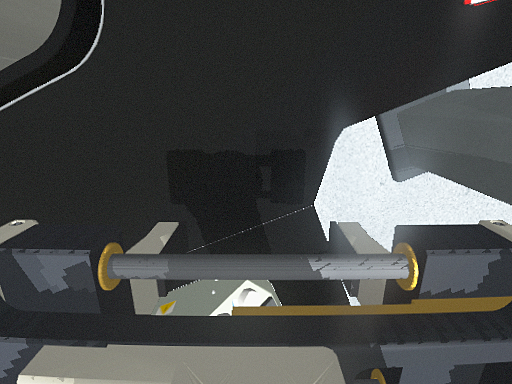

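Tall cell at about (182,138) in the left half and (581,145) in the right half. The short cell is at (243,225). The blue vise, bottle and a white-and-blue item are near the tall cell. Next: depth points around the knob.

```bash
cat > h.py <<'E'
import numpy as np,cv2
def rays(uv,i):
    K=np.array(i['mtx'],float);uv=np.asarray(uv,float).reshape(-1,2)
    xd=(uv-K[:2,2])/[K[0,0],K[1,1]];x=xd.copy()
    for _ in range(30): x=xd/(1+float(i['k1'])*(x**2).sum(1,keepdims=True))
    return x
def plane(uv,i,z):
    x=rays(uv,i);P=np.array(i['pose']);d=np.c_[x,np.ones(len(x))]@P[:3,:3].T
    return P[:3,3]+d*((z-P[2,3])/d[:,2])[:,None]
def cloud(i,d):
    v,u=np.nonzero(d>0);x=rays(np.c_[u,v],i);P=np.array(i['pose']);z=d[v,u]
    return np.c_[u,v],np.c_[x*z[:,None],z]@P[:3,:3].T+P[:3,3]
E
python3 - <<'E'
import numpy as np,cv2
from h import *
crops=[]
for n,c in(("scene",(233,170)),("side",(232,180))):
    f=np.load(f'/tmp/{n}.npz');uv,P=cloud(f,f['d'])
    c0=plane([c],f,0.08)[0];print(n,'rough',c0)
    near=np.hypot(*(P[:,:2]-c0[:2]).T)<0.12
    for lo,hi in((.01,.03),(.05,.09),(.105,.125),(.135,.16),(.160,.175),(.18,.4)):
        m=near&(P[:,2]>lo)&(P[:,2]<hi);q=P[m]
        if len(q):print(lo,hi,len(q),'xmin/max',np.round([q[:,0].min(),q[:,0].max(),q[:,1].min(),q[:,1].max()],3),'med',np.round(np.median(q,0),4),'uv',np.median(uv[m],0))
    p=f['p'][c[1]-60:c[1]+40,c[0]-35:c[0]+65,::-1];crops.append(cv2.resize(p,None,fx=4,fy=4,interpolation=cv2.INTER_CUBIC))
cv2.imwrite('pics/c.png',np.hstack(crops))
E
```

```text
scene rough [0.50419815 0.2081657  0.08      ]
0.01 0.03 392 xmin/max [0.446 0.608 0.104 0.225] med [0.5029 0.1582 0.0147] uv [241. 196.]
0.05 0.09 283 xmin/max [0.461 0.599 0.154 0.197] med [0.4848 0.1638 0.0682] uv [234. 181.]
0.105 0.125 314 xmin/max [0.456 0.524 0.147 0.219] med [0.4828 0.1703 0.1191] uv [232. 167.]
0.135 0.16 100 xmin/max [0.473 0.509 0.164 0.188] med [0.4845 0.1708 0.1481] uv [231. 157.]
0.16 0.175 93 xmin/max [0.474 0.506 0.165 0.203] med [0.4904 0.1793 0.1672] uv [231. 150.]
side rough [0.50102001 0.19762037 0.08      ]
0.01 0.03 357 xmin/max [0.449 0.6   0.097 0.224] med [0.5058 0.1558 0.0163] uv [241. 205.]
0.05 0.09 285 xmin/max [0.46  0.596 0.152 0.196] med [0.4809 0.1636 0.0678] uv [233. 190.]
0.105 0.125 331 xmin/max [0.454 0.527 0.148 0.222] med [0.481  0.1715 0.1189] uv [231. 174.]
0.135 0.16 107 xmin/max [0.473 0.504 0.165 0.199] med [0.4827 0.1721 0.1473] uv [231. 164.]
0.16 0.175 87 xmin/max [0.473 0.509 0.167 0.2  ] med [0.488  0.1794 0.1669] uv [231. 156.]
```

View pics/c.png

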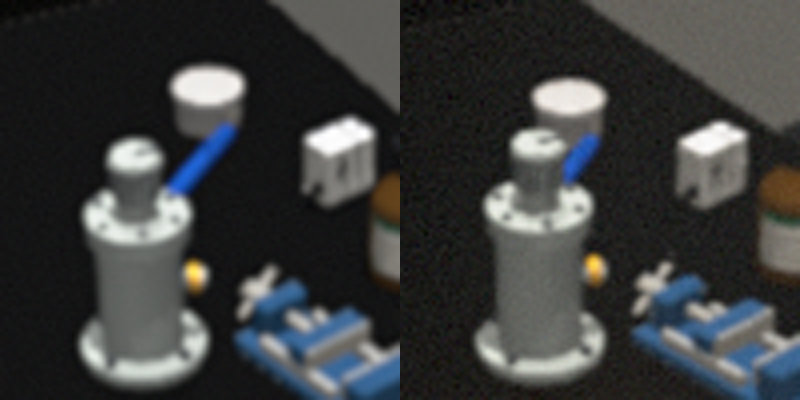

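Run:
```python
import numpy as np,cv2
from h import *
C=[]
for n in("scene","side"):
    f=np.load(f'/tmp/{n}.npz');uv,P=cloud(f,f['d'])
    t=(np.abs(P[:,2]-.1685)<.004)&(np.hypot(P[:,0]-.491,P[:,1]-.184)<.05)
    top=uv[t];xy=plane(top,f,.168)[:,:2];c,rad=cv2.minEnclosingCircle(xy.astype(np.float32));print(n,'top',c,rad,len(top))
    l=(np.abs(P[:,2]-.12)<.003)&(np.hypot(P[:,0]-.491,P[:,1]-.184)<.05)
    c2,r2=cv2.minEnclosingCircle(P[l,:2].astype(np.float32));print('lid',c2,r2)
    ft=(np.abs(P[:,2]-.1685)<.006)&(np.hypot(P[:,0]-.491,P[:,1]-.184)<.03)
    g=f['p'].mean(2)[uv[ft,1],uv[ft,0]];print('dark',np.round(plane(uv[ft][g<.75*np.median(g)],f,.168)[:,:2]-c,3).tolist()[:15])
    hsv=cv2.cvtColor(f['p'],cv2.COLOR_RGB2HSV)[uv[:,1],uv[:,0]]
    b=(hsv[:,0]>105)&(hsv[:,0]<130)&(hsv[:,1]>150)&(np.hypot(P[:,0]-.491,P[:,1]-.184)<.2)&(uv[:,1]<170)
    if b.any():print('blue',np.round(P[b].min(0),3),np.round(P[b].max(0),3))
    hh=(P[:,2]>.1)&(P[:,0]>.15)&(np.hypot(P[:,0]-.491,P[:,1]-.184)<.3)&(np.hypot(P[:,0]-.491,P[:,1]-.184)>.05)
    g=np.round(P[hh]/[.04,.04,.03]).astype(int);k,ct=np.unique(g,axis=0,return_counts=True)
    print(np.c_[k*[4,4,3],ct][ct>4].tolist())
```

```text
scene top (0.4899136424064636, 0.18071430921554565) 0.019457265734672546 72
lid (0.4908381998538971, 0.18347500264644623) 0.03743637725710869
dark [[0.017, 0.005], [-0.014, 0.01], [-0.016, 0.005], [-0.018, 0.0], [0.011, -0.015], [-0.015, -0.007], [0.004, -0.017], [0.006, -0.018], [-0.015, -0.013], [-0.01, -0.015], [-0.008, -0.017], [-0.005, -0.018], [-0.003, -0.019], [0.002, -0.022], [-0.012, -0.02]]
blue [0.598 0.351 0.016] [0.598 0.351 0.016]
[[68, 16, 12, 8], [72, 16, 9, 12], [72, 16, 12, 51], [72, 20, 12, 28]]
side top (0.4891233742237091, 0.18083181977272034) 0.018858296796679497 64
lid (0.49046626687049866, 0.18574799597263336) 0.03821427375078201
dark [[0.017, 0.001], [-0.017, 0.002], [0.005, -0.018], [0.007, -0.02], [-0.02, -0.01], [-0.002, -0.02]]
[[68, 16, 12, 7], [68, 20, 12, 9], [72, 16, 9, 9], [72, 16, 12, 46], [72, 20, 12, 29]]
```

```bash
for i in 1 2 3; do :; done
python3 -m inch '[{"x":0.96,"y":0.8},{"x":0.96,"y":0.8},{"x":0.96,"y":0.8},{"x":0.96,"y":0.8},{"x":0.96,"y":0.8}]' 1
python3 -m inch '[{"x":0.96,"y":0.8},{"x":0.96,"y":0.8},{"x":0.96,"y":0.8},{"x":0.96,"y":0.8},{"x":0.96,"y":0.8}]'
```

```text
validation failed for argument at $[0]...
validation failed for argument at $[0]...
```

```bash
python3 -m inch '[{"x":0.96,"y":0.8,"z":0,"yaw":0},{"x":0.96,"y":0.8,"z":0,"yaw":0},{"x":0.96,"y":0.8,"z":0,"yaw":0},{"x":0.96,"y":0.8,"z":0,"yaw":0},{"x":0.96,"y":0.8,"z":0,"yaw":0}]' 1
```

```text
time_s: 0.57
tcp_pos: [0.3269, 0.486, 0.2328]
eef_rot: [179.7, -0.0, -21.8]
contact_force: [0.4, 0.1, 0.4]
gripper_width: 0.0877
```

```bash
python3 -m inch '[{"x":0.96,"y":0.8,"z":-0.05,"yaw":0},{"x":0.96,"y":0.8,"z":-0.05,"yaw":0},{"x":0.96,"y":0.8,"z":-0.05,"yaw":0},{"x":0.96,"y":0.8,"z":-0.05,"yaw":0},{"x":0.96,"y":0.8,"z":-0.05,"yaw":0}]'
python3 -m inch '[{"x":0.96,"y":0.8,"z":-0.05,"yaw":0},{"x":0.96,"y":0.8,"z":-0.05,"yaw":0},{"x":0.5,"y":0.4,"z":0,"yaw":0},{"x":0,"y":0,"z":0,"yaw":0}]'
python3 - <<'E'
from plant import r
import cv2,numpy as np
from h import *
i=r.camera_info('wrist');s=r.get_state();p,d=r.capture('wrist')
print(s['tcp_pos'],s['eef_rot'],s['joints'])
uv,P=cloud(i,d)
t=(np.abs(P[:,2]-.168)<.005)&(np.hypot(P[:,0]-.49,P[:,1]-.183)<.04)
if t.any():
    c,rad=cv2.minEnclosingCircle(P[t,:2].astype(np.float32));print(c,rad,t.sum(),uv[t].mean(0))
cv2.imwrite('pics/d.png',p[:,:,::-1])
E
```

```text
time_s: 0.98
tcp_pos: [0.4028, 0.3405, 0.2388]
eef_rot: [179.5, -0.0, -21.7]
contact_force: [-0.1, 0.3, 0.8]
gripper_width: 0.0875
time_s: 1.32
tcp_pos: [0.4426, 0.2632, 0.2421]
eef_rot: [179.5, 0.0, -21.9]
contact_force: [-0.2, -0.6, -0.5]
gripper_width: 0.0879
[0.44260144 0.26320309 0.24205862] [ 1.79488065e+02  8.89849390e-03 -2.19121352e+01] [ 52.70417155   5.45933742 -18.60119292   0.13880046 -66.43548536
  15.32769247]
(0.49383649230003357, 0.18547378480434418) 0.018356461077928543 1683 [324.88770053 107.18419489]
```

View pics/d.png

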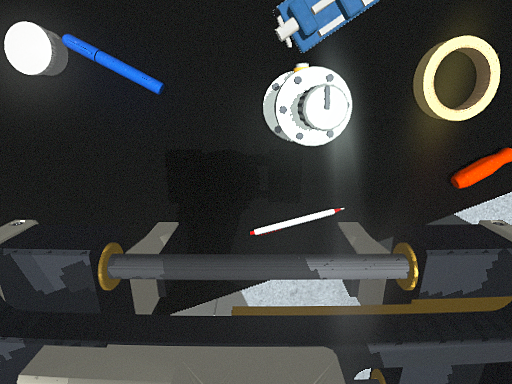

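Wrist view: tall knob at (325,107), with its dark ridge pointing up the image from (327,108) to (326,88). The blue pen lies on the table, clear. Next I go closer and remeasure.

```bash
python3 -m inch '[{"x":0.6,"y":0.73,"z":0.1,"yaw":0},{"x":0.6,"y":0.73,"z":0,"yaw":0},{"x":0.3,"y":0.73,"z":0,"yaw":0},{"x":0,"y":0,"z":0,"yaw":0}]'
cat > m.py <<'E'
from plant import r
import cv2,numpy as np,sys
from h import *
i=r.camera_info('wrist');s=r.get_state();p,d=r.capture('wrist')
print(s['time_s'],s['tcp_pos'],s['eef_rot'],s['joints'][5],s['contact_force'],s['moment'],s['gripper_width'])
uv,P=cloud(i,d)
t=(np.abs(P[:,2]-.168)<.006)&(np.hypot(P[:,0]-.491,P[:,1]-.184)<.03)
if t.sum()>50:
    c,rad=cv2.minEnclosingCircle(P[t,:2].astype(np.float32));print(c,rad,t.sum(),uv[t].mean(0),'zmed',np.median(P[t,2]))
    g=p.mean(2)[uv[t,1],uv[t,0]];q=P[t][:,:2]-c;k=(g<.72*np.median(g))&(np.hypot(*q.T)<.014)
    q=q[k];print(len(q),'dark mean',q.mean(0) if len(q) else 0)
    if len(q)>5:
        l=cv2.fitLine(q.astype(np.float32),cv2.DIST_L2,0,.01,.01).ravel()[:2]
        if l@q.mean(0)<0:l=-l
        print('pointer deg',np.degrees(np.arctan2(l[1],l[0])))
cv2.imwrite(f'pics/{sys.argv[1]}.png',p[:,:,::-1])
E
python3 m.py e
```

```text
time_s: 1.7
tcp_pos: [0.4564, 0.1992, 0.2391]
eef_rot: [179.5, 0.1, -21.8]
contact_force: [-1.0, -0.8, -1.0]
gripper_width: 0.0875
1.7 [0.45636384 0.19923937 0.2391388 ] [ 1.79477360e+02  5.91911281e-02 -2.18107191e+01] 21.77557034569485 [-0.99894928 -0.76573367 -0.96188889] [-0.01487188  0.07869841 -0.00258625] 0.08745502505650093
(0.4942631721496582, 0.18518097698688507) 0.018375294283032417 1554 [255.41698842 153.56241956] zmed 0.16796612148285073
36 dark mean [ 0.00512153 -0.00226981]
pointer deg -18.46707
```

```bash
python3 -m inch '[{"x":0.8,"y":0,"z":0,"yaw":0},{"x":0.75,"y":0,"z":0,"yaw":0},{"x":0,"y":0,"z":0.6,"yaw":0},{"x":0,"y":0,"z":0.4,"yaw":0},{"x":0,"y":0,"z":0,"yaw":0}]'
python3 m.py f
```

```text
time_s: 2.17
tcp_pos: [0.4938, 0.1904, 0.2138]
eef_rot: [179.7, -0.0, -21.6]
contact_force: [-0.7, 0.0, -0.0]
gripper_width: 0.0875
2.1667 [0.49383181 0.19038218 0.21379487] [ 1.79675910e+02 -2.13956455e-02 -2.15978596e+01] 25.869021856286498 [-0.70032979  0.04765245 -0.0064914 ] [-0.05748117  0.06138664  0.00186391] 0.08750528128768364
(0.49466967582702637, 0.1849643439054489) 0.018164025619626045 1678 [263.52562574 209.54350417] zmed 0.16794276222995097
113 dark mean [ 0.00582472 -0.00193941]
pointer deg -19.039944
```

View pics/f.png

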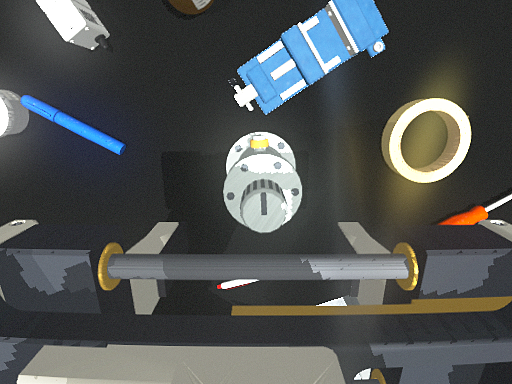

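The knob is at (263,210), centred between the fingers, with the pointer close to tool x. Descend and take a gentle grip.

```bash
python3 -m inch '[{"x":0.08,"y":0.2,"z":0.3,"yaw":0},{"x":0,"y":0,"z":0.8,"yaw":0},{"x":0,"y":0,"z":0.8,"yaw":0},{"x":0,"y":0,"z":0.7,"yaw":0},{"x":0,"y":0,"z":0,"yaw":0}]'
```

```text
time_s: 2.63
tcp_pos: [0.4936, 0.1869, 0.1492]
eef_rot: [179.9, -0.2, -21.3]
contact_force: [-0.1, -1.4, -0.4]
gripper_width: 0.0878
```

```bash
python3 -m inch '[{"x":0,"y":0.08,"z":0.15,"yaw":0},{"x":0,"y":0,"z":0,"yaw":0}]'
python3 -m inch '[{"x":0,"y":0,"z":0,"yaw":0},{"x":0,"y":0,"z":0,"yaw":0},{"x":0,"y":0,"z":0,"yaw":0},{"x":0,"y":0,"z":0,"yaw":0},{"x":0,"y":0,"z":0,"yaw":0}]' -1 20
python3 -m inch '[{"x":0,"y":0,"z":0,"yaw":0},{"x":0,"y":0,"z":0,"yaw":0},{"x":0,"y":0,"z":0,"yaw":0},{"x":0,"y":0,"z":0,"yaw":0},{"x":0,"y":0,"z":0,"yaw":0}]'
python3 m.py g
```

```text
time_s: 2.8
tcp_pos: [0.4925, 0.1851, 0.1457]
eef_rot: [179.9, -0.2, -21.2]
contact_force: [0.3, 0.8, -0.5]
gripper_width: 0.0874
time_s: 3.22
tcp_pos: [0.4941, 0.1864, 0.1498]
eef_rot: [-179.8, -0.4, -21.2]
contact_force: [-0.2, 0.5, -0.3]
gripper_width: 0.0597
time_s: 3.63
tcp_pos: [0.494, 0.1852, 0.1506]
eef_rot: [-179.9, -0.4, -21.2]
contact_force: [0.6, 2.7, -1.4]
gripper_width: 0.0353
3.6333 [0.49395283 0.18518984 0.15055175] [-179.89183419   -0.42894524  -21.19037764] 26.442477714320738 [ 0.60915729  2.73178704 -1.35036777] [ 1.08853324 -0.0030464   0.03997741] 0.03526539680917412
(0.5016326308250427, 0.18009290099143982) 0.027020247653126717 2072 [259.66409266 245.22200772] zmed 0.16786766888419918
185 dark mean [0.00311469 0.00053249]
pointer deg 66.36104
```

Gripped (35.3 mm). Probe a little one way.

```bash
python3 -m inch '[{"x":0,"y":0,"z":0,"yaw":0},{"x":0,"y":0,"z":0,"yaw":-0.5},{"x":0,"y":0,"z":0,"yaw":-0.5}]'
python3 -c "
from plant import r
s=r.get_state();print(s['moment'],s['eef_rot'],s['joint_torque'][5])"
python3 -m inch '[{"x":0,"y":0,"z":0,"yaw":-0.5},{"x":0,"y":0,"z":0,"yaw":-0.5}]'
python3 -c "
from plant import r
s=r.get_state();print(s['moment'],s['eef_rot'],s['joint_torque'][5])"
python3 -m inch '[{"x":0,"y":0,"z":0,"yaw":0.5},{"x":0,"y":0,"z":0,"yaw":0.5},{"x":0,"y":0,"z":0,"yaw":0.5},{"x":0,"y":0,"z":0,"yaw":0.5}]'
python3 -c "
from plant import r
s=r.get_state();print(s['moment'],s['eef_rot'],s['joint_torque'][5])"
```

```text
time_s: 3.93
tcp_pos: [0.494, 0.1853, 0.1505]
eef_rot: [-179.9, -0.4, -17.2]
contact_force: [-0.0, -0.9, 1.2]
gripper_width: 0.0352
[-0.17047973  0.13420319 -0.1087908 ] [-179.91388945   -0.42670762  -17.15100074] -0.7254465669393539
time_s: 4.1
tcp_pos: [0.4939, 0.1854, 0.1505]
eef_rot: [-179.9, -0.4, -13.0]
contact_force: [-0.9, -0.4, 1.8]
gripper_width: 0.0355
[-0.17667741  0.15006921 -0.62753125] [-179.92551857   -0.41132528  -13.04290196] -0.0933378073386848
time_s: 4.43
tcp_pos: [0.4938, 0.1853, 0.1505]
eef_rot: [-179.9, -0.4, -21.2]
contact_force: [-0.1, -0.3, 0.3]
gripper_width: 0.0352
[-0.26608764  0.1351065   0.04039066] [-179.90244155   -0.38740382  -21.16105309] 0.6666227616369724
```

```bash
S='from plant import r
s=r.get_state();print(s["moment"],s["eef_rot"],s["contact_force"],s["joint_torque"][5])'
python3 -m inch '[{"x":0,"y":0,"z":0,"yaw":0.5},{"x":0,"y":0,"z":0,"yaw":0.5}]'
python3 -c "$S"
python3 -m inch '[{"x":0,"y":0,"z":0,"yaw":0.5},{"x":0,"y":0,"z":0,"yaw":0.5}]'
python3 -c "$S"
python3 -m inch '[{"x":0,"y":0,"z":0,"yaw":0.5},{"x":0,"y":0,"z":0,"yaw":0.5}]'
python3 -c "$S"
```

```text
time_s: 4.6
tcp_pos: [0.4938, 0.1853, 0.1505]
eef_rot: [-179.9, -0.4, -25.4]
contact_force: [-0.2, 0.2, 0.6]
gripper_width: 0.0353
[-0.28085471  0.1159731   0.09771064] [-179.89222282   -0.38037183  -25.35077599] [-0.20384237  0.16022743  0.6271065 ] 0.6539582088589668
time_s: 4.77
tcp_pos: [0.4938, 0.1852, 0.1505]
eef_rot: [-179.9, -0.4, -29.5]
contact_force: [-0.5, -0.6, 0.1]
gripper_width: 0.0354
[-0.27042704  0.08944711  0.05456678] [-179.88853976   -0.37231787  -29.53743175] [-0.49111911 -0.57294713  0.11330546] 0.653171818703413
time_s: 4.93
tcp_pos: [0.4938, 0.1852, 0.1505]
eef_rot: [-179.9, -0.4, -33.7]
contact_force: [-0.5, -1.1, 0.9]
gripper_width: 0.0354
[-0.25768877  0.1220526   0.01529322] [-179.88789756   -0.36719306  -33.72341263] [-0.511152   -1.08643673  0.89643167] 0.6529565155506134
```

CCW builds to 0.63 N m within 8°. CW gives at a steady ~0.05 N m, so it opens clockwise (left-handed).

```bash
python3 -m inch '[{"x":0,"y":0,"z":0,"yaw":1},{"x":0,"y":0,"z":0,"yaw":1},{"x":0,"y":0,"z":0,"yaw":1},{"x":0,"y":0,"z":0,"yaw":1},{"x":0,"y":0,"z":0,"yaw":1}]'
python3 -m inch '[{"x":0,"y":0,"z":0,"yaw":1},{"x":0,"y":0,"z":0,"yaw":1},{"x":0,"y":0,"z":0,"yaw":1},{"x":0,"y":0,"z":0,"yaw":1},{"x":0,"y":0,"z":0,"yaw":1}]'
python3 -m inch '[{"x":0,"y":0,"z":0,"yaw":1},{"x":0,"y":0,"z":0,"yaw":1},{"x":0,"y":0,"z":0,"yaw":1},{"x":0,"y":0,"z":0,"yaw":1},{"x":0,"y":0,"z":0,"yaw":1}]'
python3 -c "
from plant import r
s=r.get_state();print(s['moment'],s['eef_rot'],s['joints'])"
```

```text
time_s: 5.35
tcp_pos: [0.4936, 0.1851, 0.1505]
eef_rot: [-179.8, -0.3, -54.6]
contact_force: [0.0, -0.4, 1.4]
gripper_width: 0.0354
time_s: 5.77
tcp_pos: [0.4935, 0.185, 0.1505]
eef_rot: [-179.8, -0.3, -75.5]
contact_force: [-0.6, -0.7, 0.9]
gripper_width: 0.0354
time_s: 6.18
tcp_pos: [0.4933, 0.185, 0.1505]
eef_rot: [-179.7, -0.2, -96.5]
contact_force: [-0.8, 0.3, 1.4]
gripper_width: 0.0353
[-0.13857549  0.19173348  0.08740454] [-179.71078588   -0.24311044  -96.52291097] [ 42.18802633  10.94476114 -25.16497382   0.46759689 -53.8830018
 -48.98591923]
```

```bash
python3 -m inch '[{"x":0,"y":0,"z":0,"yaw":1},{"x":0,"y":0,"z":0,"yaw":1},{"x":0,"y":0,"z":0,"yaw":1},{"x":0,"y":0,"z":0,"yaw":0.5},{"x":0,"y":0,"z":0,"yaw":0}]'
python3 -m inch '[{"x":0,"y":0,"z":0,"yaw":0},{"x":0,"y":0,"z":0,"yaw":0},{"x":0,"y":0,"z":0,"yaw":0},{"x":0,"y":0,"z":0,"yaw":0},{"x":0,"y":0,"z":0,"yaw":0}]' 1
python3 -m inch '[{"x":0,"y":0,"z":0,"yaw":0},{"x":0,"y":0,"z":0,"yaw":0},{"x":0,"y":0,"z":0,"yaw":0},{"x":0,"y":0,"z":0,"yaw":0}]'
python3 -m inch '[{"x":0,"y":0,"z":-0.9,"yaw":0},{"x":0,"y":0,"z":-0.9,"yaw":0},{"x":0,"y":0,"z":-0.9,"yaw":0},{"x":-0.3,"y":0,"z":0,"yaw":0},{"x":0,"y":0,"z":0,"yaw":0}]'
python3 m.py h2
```

```text
time_s: 6.6
tcp_pos: [0.4932, 0.1851, 0.1505]
eef_rot: [-179.7, -0.2, -111.5]
contact_force: [0.7, -1.1, 1.4]
gripper_width: 0.0353
time_s: 7.02
tcp_pos: [0.4933, 0.1855, 0.1503]
eef_rot: [-179.7, -0.2, -111.2]
contact_force: [0.3, -0.3, 0.0]
gripper_width: 0.0632
time_s: 7.35
tcp_pos: [0.4933, 0.1856, 0.1502]
eef_rot: [-179.7, -0.2, -111.1]
contact_force: [0.2, 0.4, -1.4]
gripper_width: 0.0859
time_s: 7.77
tcp_pos: [0.495, 0.1923, 0.2194]
eef_rot: [-179.8, -0.3, -111.1]
contact_force: [0.3, -0.3, -0.0]
gripper_width: 0.0877
7.7667 [0.49499951 0.1923417  0.21936894] [-179.7793789    -0.32267809 -111.14952007] -63.97910290377295 [ 0.27824686 -0.30761909 -0.04522234] [ 0.10750256 -0.06794213 -0.01265919] 0.0877315275826275
(0.49362707138061523, 0.18457813560962677) 0.018252454698085785 1634 [256.67564259 200.25764994] zmed 0.1679605051238474
105 dark mean [-0.00201964 -0.00539698]
pointer deg -111.8723
```

View pics/h2.png

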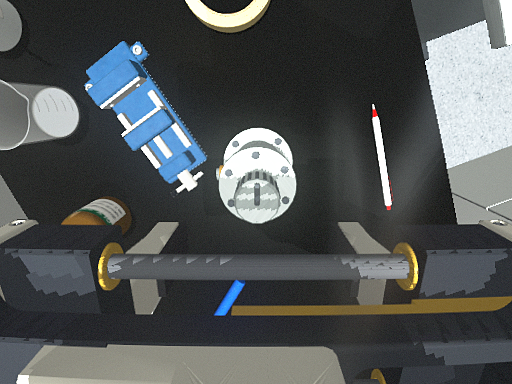

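The ridge at (257,195) now points along -111.9°. It started at -19.0°, so the knob has turned about 93° clockwise, and the gripper is clear.

```bash
python3 -m inch '[{"x":0,"y":0,"z":-0.8,"yaw":0},{"x":0,"y":0,"z":0,"yaw":0},{"x":0,"y":0,"z":0,"yaw":0}]'; python3 -c "
from plant import r
print(r.close_job())"
```

```text
time_s: 8.07
tcp_pos: [0.4938, 0.1912, 0.2382]
eef_rot: [-179.9, -0.5, -111.1]
contact_force: [-0.9, -0.7, -1.1]
gripper_width: 0.0877
the job is handed in; nothing more can be done
None
```

The tall cell's vent screw is open by about a quarter turn clockwise, and the job is handed in at 8.1 s of the 35 s allowed.

- **Feel:** I gripped the knob at 20 N. Counter-clockwise it came up hard, reaching 0.63 N m within 8°. Clockwise it gave at a steady 0.05 to 0.1 N m, so the thread is left-handed.
- **Turn:** The wrist camera shows the pointer going from -19.0° to -111.9°, about 93° clockwise. The gripper itself turned 90° net, so the two differ by about 3°. That could be a small slip during the tight probe or measurement noise.
- **Release:** The gripper is fully open and raised clear, with contact force near zero.
- **Short cell:** The arm never went near its knob. I did not take a final picture of it.

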